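# Roll a sample tube up the imaging ramp and hold it at the stop

## Robot

A 6-joint arm with a two-finger parallel gripper is mounted at the origin on the work surface. World frame = base frame: x ahead of the robot, y to its left, z up, the work surface at z = 0. Lengths are in m, angles in rad, forces in N, time in s.
With the tool pointing down it reaches from about 0.375 to 0.975 m from the base axis. Payload 3.8 kg.
Tool frame: the origin (TCP) lies midway between the tips of the shut fingers; the grasp point (between the pads) lies 19 mm behind it; z points along the fingers, y is the direction in which the jaws open and shut (so a half turn about z gives the same grasp; the last joint's range is limited). The gripper opens to 85 mm and grips with 20 to 120 N. Pads are 22 mm wide; open, the fingers measure 114 mm over their backs; the gripper's body (76 mm by 85 mm) begins 54 mm behind the grasp point. The pads swing forward as they close: fully open they stand 13 mm farther back than shut.
Start: joints at [-1.336, 0.264, 1.604, -0, 1.274, -0.037], TCP at [0.181, -0.65, 0.231] pointing down, gripper open.
Joint ranges: [-2.63, 2.63], [-0.94, 2.18], [0.31, 2.57], [-1.31, 4.45], [0, 2.66], [-2.55, 2.55]. Speed limits (rad/s): [2.57, 2.57, 3.14, 3.14, 3.14, 3.14].

## Interface

Orientations are given as a rotation vector (axis times angle).
In Python, from workcell import bot gives the robot as it stands. The module is installed in compiled form; this text tells all that it offers.
- The arm moves only by the tool play_rows, never from a script. Its argument "series" is a list of rows, each an object with "translation": the shift along the tool's x, y, z in m, a list of three; "spin": the turn about the tool's z in units of 5 degrees (1.0 is 5 degrees). In form: [{"translation": [dx, dy, dz], "spin": spin}, ...]. A call has 1 to 5 rows; each row shifts and turns the commanded pose from where the row before left it, along the tool's axes as they then stand; what a row does not reach is not made up. A row lasts 1/10 s, in which the tool goes at most 50 mm and 8.59 degrees, less where a joint would pass 70% of its speed; a pose out of reach is approached as far as the arm can. A call is refused whole if a number of a shift passes 0.05 or a number of a turn 1, either way. A call with a gripper value outside its range is refused whole. "jaw" is the gripper's target within -1 to 1 (fully open at 1, half-way at 0, shut at -1), set as the call begins (left out, the last holds). The fingers move at their own pace and stop on an object; "force" is the grip in N (left out, the last holds). Time passes only in rows, so rows that do not move let the fingers close. It gives the time, the measured TCP pose, the force and the opening at its end, in the units of the state.
- bot.read_state(): the state, without advancing time (a new reading comes with each control period).
- bot.read_camera(name): name is "scene" or "side" or "wrist"; returns the picture (420x560x3 uint8, blue, green, red); there is no depth.
- bot.get_calibration(name): a dict with "fov_y" (degrees; the focal length in pixels is half the picture's height over the tangent of half this angle, whatever the lens; pixels are square), "cx", "cy" (the principal point, pixels), "k1" (the pictures are not rectified: a ray, as slopes to the right and down, at radius r is drawn at 1 + k1 r^2 times it, then the intrinsics apply), "R" (3x3) and "t" (3): a world point X has camera coordinates R X + t. Camera axes: x right, y down, z forward; pixel columns grow to the right and rows downward; lengths in m; the calibration is good to about 2 mm. A picture is of the moment at which its call begins: read the wrist's pose just before it. get_calibration takes no time and is no camera call; for the wrist camera it gives the pose at the moment of the call.
- bot.finish_job(): hands the job in, once; it reports no verdict.
The state is a dict: "time": time; "q": joint angles; "joint_vel": joint speeds; "joint_torque": joint torques, N m; "tool_pos": TCP position; "tcp_rot": TCP orientation; "wrist_force": force on the tool from outside, world axes, zero at the start; "torque": the same for the moment, N m; "width": opening from 0.0 (shut) to 1.0 (fully open).
Only numpy, scipy, OpenCV 4.12 (cv2) and the standard library are available. Lean on these libraries where they do the work, as an engineer would, in place of code of your own. Each camera call takes 0.05 s, during which the arm holds its last target. There are 200 camera calls.

## Task

Without picking it up, push the sample tube lying at the low end of the imaging ramp up the slope with the fingers until it rests squarely against the two stop plates in front of the camera. Push slowly and gently and keep the fingers behind the tube all the way, so that it never rolls free, and leave the other glassware and boxes alone. Finish while holding it: the program ends with the fingers still behind the tube, keeping it against the stop for its picture.

Things in the scene. Friction and masses are not known exactly. Their poses are not given: they have to be found in the camera images.
- tube_center (a point): the sample tube to be pushed: a capped clear plastic cylinder, 56 mm in diameter and 120 mm long, about 0.2 kg, sediment inside, white end caps, lying across the lead-in. Pushing it up takes up to about 7 N, as it rubs on the fingers. The point is its centre, on its axis; its own x axis runs along the tube (the other two turn as it rolls)
- ramp: the aluminium imaging ramp, fixed to the bench though placed anew each time; origin on the bench under it, z up, y level towards its high end. At its low end is a level lead-in 100 mm long, 8 mm above the bench, from y = -160 to -60 mm, where the tube starts; a kerb 5 mm high and 5 mm thick closes its low end. Behind the stop is a white camera 80 mm wide, its top 99 mm above the bench
- slope: the sloping deck of the ramp: origin on its surface at the foot of the slope (mid-width, 8 mm above the bench), y up the slope along the deck (rising at 8 degrees), z square to the deck, x across. The tube starts 25 to 60 mm before this origin. Side rails (inner faces at x = +-65 mm) stand 16 mm above deck and lead-in. No catch or dip at the top: the tube rolls back if let go
- stop_foot (a point): the point on the deck at the foot of the stop, mid-width, 180 mm up the slope from its foot; axes as the sloping deck. The stop is two upright plates with faces square to the deck, 50 mm tall, with a gap of about 46 mm between them for the lens. A tube resting against the stop has its centre 28 mm before this point along the deck and 28 mm off the deck
- short_tube: bystander: a short capped clear sample tube standing upright, 56 mm across, 70 mm tall; the point is at the centre of its underside
- white_jar: bystander: white screw-cap jar standing, 50 mm across, 85 mm tall; the point is at the centre of its underside
- slide_box: bystander: flat grey microscope-slide box, 85 x 100 x 32 mm tall; the point is at the centre of its underside
- beaker: bystander: small glass beaker, 66 mm across, 85 mm tall; the point is at the centre of its underside
- amber_bottle: bystander: amber reagent bottle standing, 84 mm across, 190 mm tall; the point is at the centre of its underside
- measuring_cylinder: bystander: slim glass measuring cylinder on a round foot 72 mm across, 212 mm tall; the point is at the centre of its underside
- spatula: bystander: steel laboratory spatula lying flat on the bench; the point is at the middle of it
There are look-alikes about, which are no part of the job. What is shaped like the part that bears tube_center but pink or turquoise is not meant.

How it is judged:
On the way, in this order (a step that is already met when the one before it is completed fails the run):
1. the tube is half-way up the slope with the fingers behind it (y of tube_center in the frame of slope between 0.06 and 0.12 m and z of tube_center in the frame of slope below 0.034 m and contact force between the fingers and tube above 0.05 N).
2. the tube is squarely against the stop, held there by the fingers (y of tube_center in the frame of slope between 0.148 and 0.156 m and z of tube_center in the frame of slope between 0.024 and 0.032 m and x of tube_center in the frame of slope between -0.01 and 0.01 m and angle between the x axis of tube_center and the x axis of slope, either way round below 0.08 rad and contact force between the fingers and tube above 0.05 N), for 0.3 s.
At the end, for the whole second after the job is handed in: the tube lies on the slope between the rails within 4 mm of resting against the stop plates and square to them within 0.08 rad, at rest (below 20 mm/s), with the fingers pressing on it with more than 0.05 N (all of step 2 and linear speed of tube below 0.02 m/s); the arm keeps its last pose, push and grip.
It fails at once if the tube is lifted off the ramp (by more than 10 mm) or leaves it ((y of tube_center in the frame of slope above 0 m and z of tube_center in the frame of slope above 0.038 m) or height (world z) of tube_center above 0.095 m or (y of tube_center in the frame of slope below 0 m and height (world z) of tube_center above 0.048 m) or z of tube_center in the frame of slope below 0.02 m or height (world z) of tube_center below 0.03 m or x of tube_center in the frame of slope above 0.02 m or x of tube_center in the frame of slope below -0.02 m).
It fails at once if the tube rolls free on the slope (untouched by the fingers and faster than 0.25 m/s) (y of tube_center in the frame of slope above 0.03 m and contact force between the fingers and tube below 0.02 N and linear speed of tube above 0.25 m/s).
It fails at once if the tube is squeezed or pressed hard (over 40 N) (contact force between the fingers and tube above 40 N).
It fails at once if a bystander is pushed by more than 25 mm or tipped over (distance of any of short_tube, white_jar, slide_box, beaker, amber_bottle, measuring_cylinder, spatula from where it was at the start of the episode above 0.025 m or angle between any of short_tube, white_jar, slide_box, beaker, amber_bottle, measuring_cylinder's own z axis and vertical above 0.35 rad).
It also fails if it takes over 45 s, if anything falls off the work surface, if the arm or the gripper's body presses on something with over 40 N, if the wrist force passes 120 N, or if a joint passes its speed limit or range.

## Working session

There is one attempt and no reset: what is moved stays moved. The work goes in short steps, Python scripts to look and compute and a tool call to move; the robot and the scene stay as the last step left them, time stands still between calls to the robot, and variables do not carry over. Pictures are saved under pics/ and viewed, about 8 in all and at most 12, crops included, and the job is handed in when it is done.

Besides the shell and the picture viewer there is one more tool, called after "Emit:" as a command line: name --argument value ..., lists and objects as JSON in quotes. play_rows: Moves the arm, as the interface text tells. Its arguments: {"type":"object","properties":{"series":{"type":"array","items":{"type":"object","properties":{"translation":{"type":"array","items":{"type":"number"}},"spin":{"type":"number"}}}},"jaw":{"type":"number"},"force":{"type":"number"}},"required":["series"]}

```bash
mkdir -p pics; cat > h.py <<'E'
import numpy as np, cv2
from workcell import bot
def cal(n):
    c=bot.get_calibration(n); f=210/np.tan(np.radians(c['fov_y'])/2)
    return f,c['cx'],c['cy'],c['k1'],np.array(c['R']),np.array(c['t'])
def proj(C,X):
    f,cx,cy,k,R,t=C; p=np.atleast_2d(X)@R.T+t; s=p[:,:2]/p[:,2:]; r=(s**2).sum(1,keepdims=True)
    return s*(1+k*r)*f+[cx,cy]
def ray(C,uv):
    f,cx,cy,k,R,t=C; d=(np.array(uv,float)-[cx,cy])/f; s=d.copy()
    for _ in range(20): s=d/(1+k*(s@s))
    return -R.T@t, R.T@np.array([*s,1])
def onz(C,uv,z):
    o,d=ray(C,uv); return o+d*(z-o[2])/d[2]
E
python3 - <<'E'
from h import *
s=bot.read_state(); print({k:np.round(v,3).tolist() for k,v in s.items()})
for n in ['scene','side','wrist']:
    cv2.imwrite(f'pics/{n}0.png',bot.read_camera(n)); C=cal(n); print(n,C[0],C[3],(-C[4].T@C[5]).round(3))
E
```

```text
{'time': 0.0, 'q': [-1.336, 0.265, 1.605, -0.0, 1.274, -0.037], 'joint_vel': [-0.001, -0.001, -0.001, -0.001, 0.0, 0.0], 'joint_torque': [0.0, -51.511, -36.732, -0.0, 0.013, 0.0], 'tool_pos': [0.181, -0.649, 0.23], 'tcp_rot': [-3.11, -0.425, 0.0], 'wrist_force': [0.185, -1.043, 1.141], 'torque': [-0.006, 0.016, -0.019], 'width': 1.0}
scene 417.16832408110974 -0.05020993504518557 [ 1.144 -0.68   0.682]
side 408.43349662018016 -0.121352207304856 [0.113 0.736 0.638]
wrist 297.9538963468829 -0.05076302467585299 [ 0.257 -0.629  0.373]
```

View pics/scene0.png

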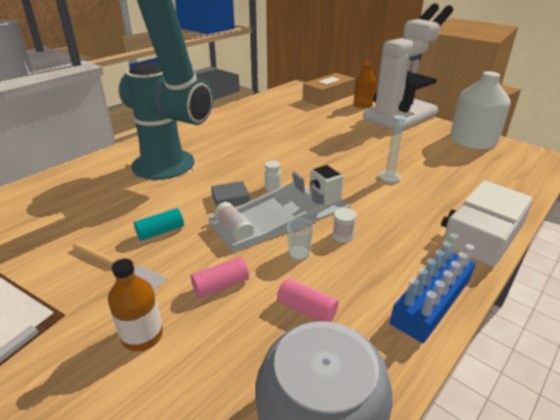

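View pics/side0.png

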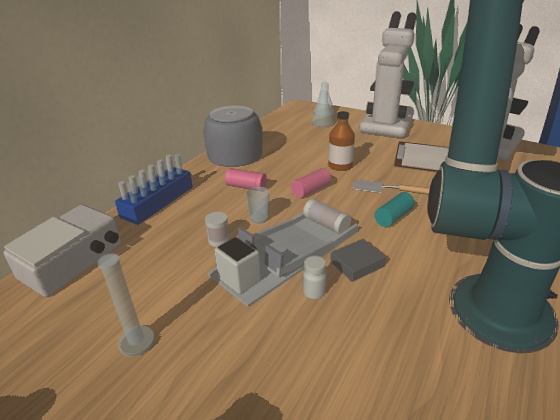

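Candidates for the tube in the scene view: clear one on the ramp's lead-in (234,221), turquoise (159,223), and pink (220,277) and (307,299). The clear capped one on the ramp fits the description, so I'll check it in a close crop.

```bash
python3 - <<'E'
import cv2,numpy as np
a=cv2.imread('pics/scene0.png')[155:265,195:365]; b=cv2.imread('pics/side0.png')[190:310,200:370]
f=lambda i:cv2.resize(i,None,fx=4.7,fy=4.7,interpolation=cv2.INTER_CUBIC)[:,:799]
cv2.imwrite('pics/cropA.png',f(a));cv2.imwrite('pics/cropB.png',f(b))
E
```

```text
(no output)
```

View pics/cropA.png

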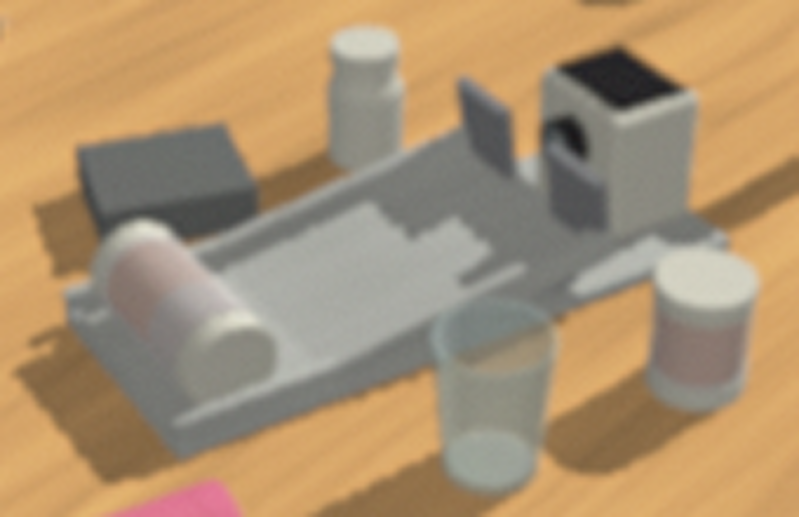

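View pics/cropB.png

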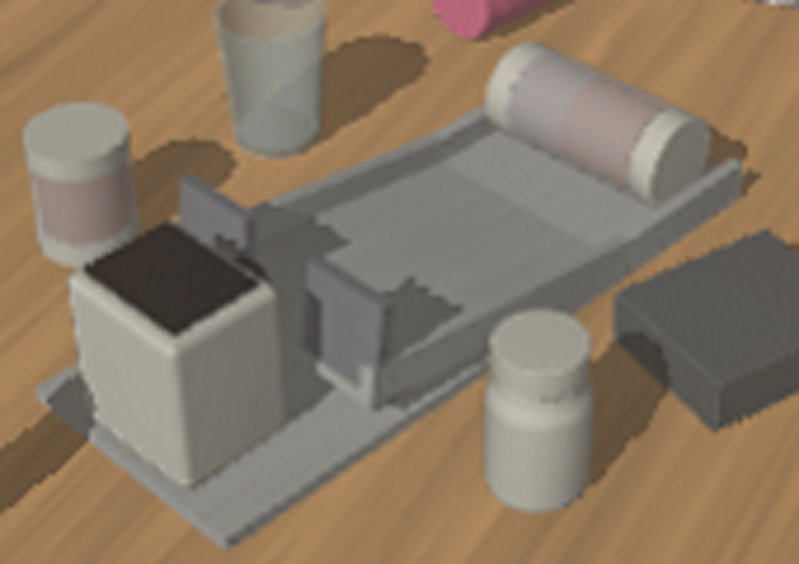

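The crops show the clear tube with white caps on the lead-in. Its face caps sit at crop A (232,362) and crop B (680,160), and the stop plates' inner top corners at A (512,122), (548,138) and B (310,260), (252,215). Now I'll fit the ramp pose.

```bash
cat >> h.py <<'E'
from scipy.optimize import least_squares
def S2R(p):  # slope frame -> ramp frame
    a=np.radians(8); p=np.array(p,float); return np.array([p[0],-.06+p[1]*np.cos(a)-p[2]*np.sin(a),.008+p[1]*np.sin(a)+p[2]*np.cos(a)])
def R2W(P,p):
    c,s=np.cos(P[2]),np.sin(P[2]); return np.array([P[0]+c*p[0]-s*p[1],P[1]+s*p[0]+c*p[1],p[2]])
E
python3 - <<'E'
from h import *
A=cal('scene');B=cal('side')
obs=[(A,512,122,'s',(-.023,.18,.05)),(A,548,138,'s',(.023,.18,.05)),(A,516,180,'s',(-.023,.18,0)),
(A,460,78,'s',(-1,.18,.05)),(A,606,186,'s',(1,.18,.05)),
(B,310,260,'s',(-.023,.18,.05)),(B,252,215,'s',(.023,.18,.05)),(B,388,303,'s',(-1,.18,.05)),(B,182,180,'s',(1,.18,.05)),
(A,178,420,'r',(.0675,-.16,.024)),(A,65,295,'r',(-.0675,-.16,.024)),(B,740,162,'r',(-.0675,-.16,.024)),
(A,232,362,'t',.06),(B,680,160,'t',-.06)]
def res(p,full=False):
    out=[]
    for C,u,v,k,X in obs:
        off=(195,155) if C is A else (200,190); uv=np.array([u,v])/4.7+off
        if k=='s':
            X=list(X); 
            if abs(X[0])==1: X[0]*=p[3]
            X=S2R(X)
        elif k=='t': X=np.array([X*np.cos(p[6])+p[5],p[4]+X*np.sin(p[6]),.036])
        out.append(proj(C,R2W(p,np.array(X)))[0]-uv)
    return np.array(out) if full else np.ravel(out)
best=min((least_squares(res,[.55,-.3,y,.06,-.1,0,0],loss='soft_l1') for y in np.arange(-3,3.2,.8)),key=lambda r:r.cost)
p=best.x; print(p.round(4),best.cost); print(res(p,True).round(1).tolist())
print('slope0',R2W(p,S2R([0,0,0])),'stop',R2W(p,S2R([0,.18,0])),'tube',R2W(p,[p[5],p[4],.036]),'slope y',p[4]+.06)
np.save('p.npy',p)
# bystanders rough
for n,C,uv,z in [('beaker',A,(299,240),.08),('short',A,(344,215),.07),('jar',A,(273,167),.085),('box',A,(230,190),.032)]:
    w=onz(C,uv,z); c,s=np.cos(p[2]),np.sin(p[2]); d=w[:2]-p[:2]; print(n,w.round(3),'ramp',(c*d[0]+s*d[1]).round(3),(-s*d[0]+c*d[1]).round(3))
E
```

```text
[ 4.996e-01  1.910e-02 -2.880e-01  7.450e-02 -1.230e-01  2.000e-04
  7.700e-03] 10.117483868593691
[[-0.8, -2.4], [0.9, 1.4], [-0.3, -0.7], [0.4, -0.6], [-0.3, -0.3], [0.8, -1.3], [-0.3, -0.4], [0.3, -0.1], [0.5, -2.0], [0.0, -1.2], [2.0, -1.4], [-1.6, -0.5], [0.3, 1.0], [0.4, 0.7]]
slope0 [ 0.48256945 -0.03838537  0.008     ] stop [0.53320449 0.13251966 0.03305116] tube [ 0.46488681 -0.09885705  0.036     ] slope y -0.06300356149275935
beaker [ 0.677 -0.088  0.08 ] ramp 0.2 -0.053
short [0.689 0.077 0.07 ] ramp 0.165 0.109
jar [0.402 0.122 0.085] ramp -0.123 0.071
box [0.338 0.004 0.032] ramp -0.151 -0.061
```

```bash
cat >> h.py <<'E'
from scipy.spatial.transform import Rotation as Ro
def W2S(P,w):
    c,s=np.cos(P[2]),np.sin(P[2]); d=np.array(w)-[P[0],P[1],.008]; r=np.array([c*d[0]+s*d[1],-s*d[0]+c*d[1]+.06,d[2]])
    a=np.radians(8); return np.array([r[0],r[1]*np.cos(a)+r[2]*np.sin(a),-r[1]*np.sin(a)+r[2]*np.cos(a)])
def rep(goal=None):
    P=np.load('p.npy'); s=bot.read_state(); M=Ro.from_rotvec(s['tcp_rot']).as_matrix(); t=np.array(s['tool_pos'])
    u=np.array([-np.sin(P[2]),np.cos(P[2]),0])
    tx=M[:,0]; print('t',s['time'],'tcp',t.round(4),'toolz',M[:,2].round(3),'spin units to align',((np.arctan2(tx[1],tx[0])-np.arctan2(u[1],u[0]))*180/np.pi/5).round(2),'F',np.round(s['wrist_force'],1),'w',s['width'])
    print('tcp in ramp x, y(rel slope0)',((t-R2W(P,[0,-.06,0]))@[np.cos(P[2]),np.sin(P[2]),0]).round(4),((t-R2W(P,[0,-.06,0]))@u).round(4))
    if goal is not None: print('tool shift',(M.T@(np.array(goal)-t)).round(4), 'world goal',np.round(goal,4))
def gp(y,z,x=0): P=np.load('p.npy'); return R2W(P,[x,-.06+y,z])
E
python3 - <<'E'
from h import *
rep(gp(-.125,.23)); A=cal('scene')
for n,uv,z in [('pink1',(220,277),.028),('pink2',(307,299),.028),('turq',(159,223),.028),('amber cap',(123,266),.19),('spat',(135,270),0)]: 
    w=onz(A,uv,z);print(n,w.round(3),W2S(np.load('p.npy'),w).round(3))
E
```

```text
t 0.15 tcp [ 0.181  -0.6497  0.2302] toolz [-0.     0.002 -1.   ] spin units to align -11.58 F [ 0.9 -0.   0. ] w 0.9987027954057841
tcp in ramp x, y(rel slope0) -0.1155 -0.6717
tool shift [ 0.3882 -0.402   0.0009] world goal [ 0.4471 -0.1582  0.23  ]
pink1 [ 0.59  -0.258  0.028] [ 0.165 -0.176  0.045]
pink2 [ 0.776 -0.179  0.028] [ 0.322 -0.048  0.027]
turq [ 0.315 -0.231  0.028] [-0.106 -0.227  0.052]
amber cap [ 0.58  -0.459  0.19 ] [ 0.213 -0.347  0.233]
spat [ 0.397 -0.362  0.   ] [ 0.01  -0.332  0.039]
```

Emit:
play_rows --series '[{"translation": [0,0,-0.01],"spin": -1},{"translation": [0,0,-0.01],"spin": -1},{"translation": [0,0,-0.01],"spin": -1},{"translation": [0,0,-0.01],"spin": -1},{"translation": [0,0,-0.01],"spin": -1}]' --jaw 0.3 --force 20

```text
time: 0.65
tool_pos: [0.1812, -0.6499, 0.2811]
tcp_rot: [-2.944, -1.094, -0.0]
wrist_force: [0.6, -0.1, 0.3]
width: 0.65
```

Emit:
play_rows --series '[{"translation": [0,0,0],"spin": -1},{"translation": [0,0,0],"spin": -1},{"translation": [0,0,0],"spin": -1},{"translation": [0,0,0],"spin": -1},{"translation": [0,0,0],"spin": -1}]'

```text
time: 1.15
tool_pos: [0.1811, -0.6499, 0.2807]
tcp_rot: [-2.637, -1.705, -0.001]
wrist_force: [-0.8, -0.6, 1.1]
width: 0.654
```

```bash
python3 -c "
from h import *
rep(gp(-.135,.25))"
```

```text
t 1.15 tcp [ 0.1811 -0.6499  0.2807] toolz [-0.     0.001 -1.   ] spin units to align -1.54 F [-0.8 -0.6  1.1] w 0.6541456200691995
tcp in ramp x, y(rel slope0) -0.1153 -0.672
tool shift [0.5476 0.0421 0.0311] world goal [ 0.4442 -0.1678  0.25  ]
```

Emit:
play_rows --series '[{"translation": [0,0,0],"spin": -0.78},{"translation": [0,0,0],"spin": -0.77},{"translation": [0.04,0.01,0],"spin": 0},{"translation": [0.045,0.01,0],"spin": 0},{"translation": [0.045,0.01,0],"spin": 0}]'

```text
time: 1.65
tool_pos: [0.2475, -0.533, 0.2805]
tcp_rot: [-2.52, -1.873, -0.001]
wrist_force: [1.0, -0.3, 0.8]
width: 0.651
```

Emit:
play_rows --series '[{"translation": [0.048,0.01,0],"spin": 0},{"translation": [0.048,0.01,0],"spin": 0},{"translation": [0.048,0.01,0],"spin": 0},{"translation": [0.048,0.01,0],"spin": 0},{"translation": [0.048,0.01,0],"spin": 0}]'

```text
time: 2.15
tool_pos: [0.3644, -0.3168, 0.2811]
tcp_rot: [2.521, 1.875, 0.0]
wrist_force: [-0.2, 0.0, 0.4]
width: 0.65
```

Emit:
play_rows --series '[{"translation": [0.045,0.015,0],"spin": 0},{"translation": [0.045,0.015,0],"spin": 0},{"translation": [0.04,0.005,0],"spin": 0},{"translation": [0.02,0,0],"spin": 0},{"translation": [0,0,0],"spin": 0}]'

```text
time: 2.65
tool_pos: [0.4411, -0.1826, 0.281]
tcp_rot: [-2.516, -1.88, -0.001]
wrist_force: [0.0, 0.8, -1.1]
width: 0.652
```

```bash
python3 - <<'E'
from h import *
rep(gp(-.135,.10)); C=cal('wrist'); im=bot.read_camera('wrist')
P=np.load('p.npy')
for X in [S2R([x,y,0]) for x in(-.065,.065) for y in (0,.18)]+[S2R([x,.18,.05]) for x in (-.0745,-.023,.023,.0745)]+[[x,-.16,.024] for x in (-.065,.065)]+[[x,P[4],.036] for x in (-.06,.06)]:
    u=proj(C,R2W(P,np.array(X)))[0]; cv2.circle(im,tuple(int(v) for v in u),3,(0,0,255),1)
cv2.imwrite('pics/w1.png',im)
E
```

```text
t 2.65 tcp [ 0.4411 -0.1826  0.281 ] toolz [-0.     0.001 -1.   ] spin units to align 0.01 F [ 0.   0.8 -1.1] w 0.6515715010447662
tcp in ramp x, y(rel slope0) 0.0012 -0.1501
tool shift [ 0.0149 -0.0011  0.181 ] world goal [ 0.4442 -0.1678  0.1   ]
```

View pics/w1.png

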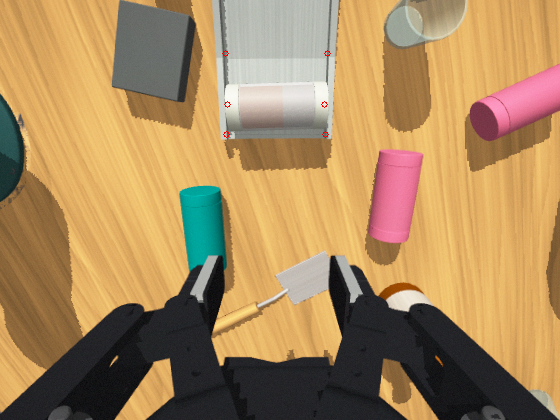

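The wrist view matches the fit: low rail ends at (226,134) and (326,134), tube ends at (227,104) and (325,104). No bystander stands in the descent zone.

Emit:
play_rows --series '[{"translation": [0.005,-0.001,0.04],"spin": 0},{"translation": [0.005,0,0.045],"spin": 0},{"translation": [0,0,0.045],"spin": 0},{"translation": [0,0,0.045],"spin": 0},{"translation": [0,0,0.035],"spin": 0}]'

```text
time: 3.2
tool_pos: [0.4406, -0.176, 0.0686]
tcp_rot: [-2.52, -1.873, 0.003]
wrist_force: [-0.0, -0.3, -0.1]
width: 0.649
```

Emit:
play_rows --series '[{"translation": [0,0,0.02],"spin": 0},{"translation": [0,0,0.015],"spin": 0},{"translation": [0,0,0.012],"spin": 0},{"translation": [0,0,0],"spin": 0}]'

```text
time: 3.6
tool_pos: [0.4408, -0.1756, 0.0226]
tcp_rot: [-2.519, -1.872, 0.003]
wrist_force: [0.7, 0.4, 0.6]
width: 0.651
```

```bash
python3 - <<'E'
from h import *
rep(); P=np.load('p.npy'); ims=[]
s=bot.read_state(); t=np.array(s['tool_pos'])
for n in ['scene','side']:
    C=cal(n); im=bot.read_camera(n); u=proj(C,t)[0].astype(int); print(n,u)
    ims.append(cv2.resize(im[u[1]-90:u[1]+50,u[0]-60:u[0]+80] if n=='scene' else im[u[1]-70:u[1]+70,u[0]-90:u[0]+50],(399,399),interpolation=cv2.INTER_CUBIC))
cv2.imwrite('pics/d.png',np.hstack(ims)); cv2.imwrite('pics/w2.png',bot.read_camera('wrist'))
E
```

```text
t 3.6 tcp [ 0.4408 -0.1756  0.0226] toolz [-0.003  0.001 -1.   ] spin units to align -0.05 F [0.7 0.4 0.6] w 0.6506866532248876
tcp in ramp x, y(rel slope0) -0.0011 -0.1434
scene [205 234]
side [346 208]
```

View pics/d.png

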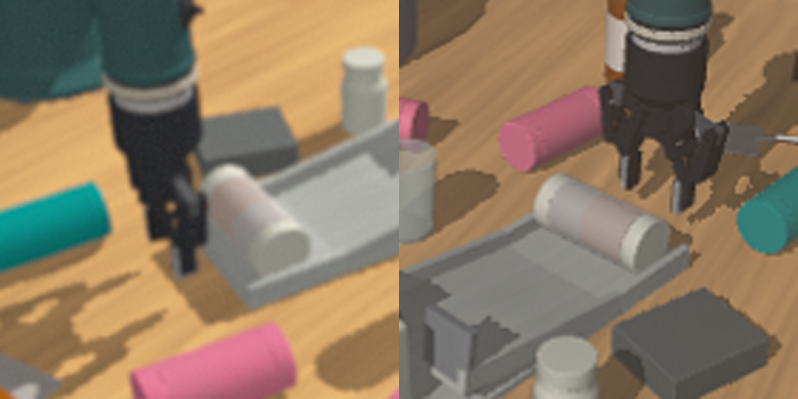

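View pics/w2.png

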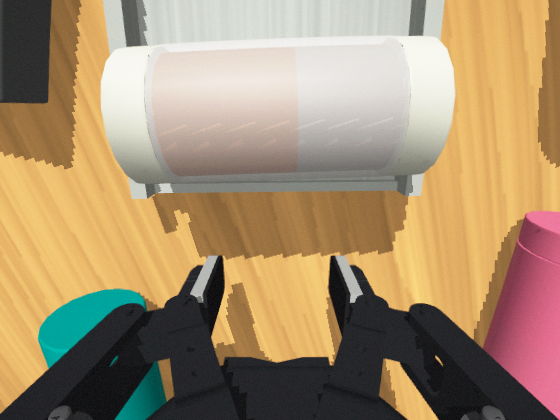

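The fingers are down behind the lead-in, centred on the tube (midpoint at column 276 against the tube's 278), well clear of the turquoise tube. Moving up to the tube.

Emit:
play_rows --series '[{"translation": [0.01,0,0],"spin": 0},{"translation": [0.01,0,0],"spin": 0},{"translation": [0.006,0,0],"spin": 0},{"translation": [0.004,0,0],"spin": 0},{"translation": [0.003,0,0],"spin": 0}]'

```text
time: 4.25
tool_pos: [0.4522, -0.1429, 0.0244]
tcp_rot: [2.519, 1.877, 0.0]
wrist_force: [-0.7, -0.3, 0.3]
width: 0.646
```

Emit:
play_rows --series '[{"translation": [0.003,0,0],"spin": 0},{"translation": [0.003,0,0],"spin": 0},{"translation": [0.003,0,0],"spin": 0},{"translation": [0.003,0,0],"spin": 0},{"translation": [0.003,0,0],"spin": 0}]'

```text
time: 4.75
tool_pos: [0.4563, -0.1291, 0.0242]
tcp_rot: [-2.52, -1.876, 0.0]
wrist_force: [0.6, -0.0, 0.8]
width: 0.651
```

Emit:
play_rows --series '[{"translation": [0.003,0,0],"spin": 0},{"translation": [0.003,0,0],"spin": 0},{"translation": [0.003,0,0],"spin": 0},{"translation": [0.003,0,0],"spin": 0},{"translation": [0.003,0,0],"spin": 0}]'

```text
time: 5.25
tool_pos: [0.4606, -0.1146, 0.0243]
tcp_rot: [-2.52, -1.876, 0.0]
wrist_force: [0.1, -0.3, 0.4]
width: 0.653
```

```bash
python3 - <<'E'
from h import *
rep(); cv2.imwrite('pics/w3.png',bot.read_camera('wrist'))
E
```

```text
t 5.25 tcp [ 0.4606 -0.1146  0.0243] toolz [-0.  0. -1.] spin units to align -0.03 F [ 0.1 -0.3  0.4] w 0.6528366057316481
tcp in ramp x, y(rel slope0) 0.0006 -0.0793
```

View pics/w3.png

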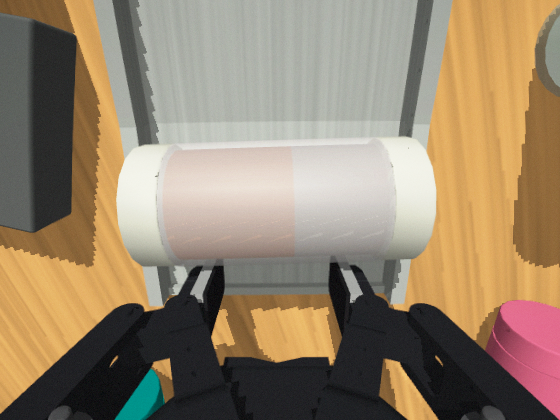

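```bash
python3 - <<'E'
from h import *
C=cal('wrist');P=np.load('p.npy')
for v in (142,201,260): 
    o,d=ray(C,(278,v)); w=onz(C,(278,v),.036); q=W2S(P,w); print(v,q.round(4), 'elev',np.degrees(np.arctan2(-d[2],np.hypot(d[0],d[1]))).round(1))
# kerb check / fold row ~123
print(W2S(P,onz(C,(278,123),.008)), W2S(P,onz(C,(278,289),.013)))
E
```

```text
142 [ 0.0007 -0.009   0.0295] elev 84.5
201 [ 0.0007 -0.0354  0.0333] elev 73.3
260 [ 0.0007 -0.0655  0.0375] elev 62.1
[ 0.00090626 -0.00597133  0.00083922] [ 0.00080348 -0.10006358  0.01911216]
```

Emit:
play_rows --series '[{"translation": [0.004,0,0],"spin": 0},{"translation": [0.004,0,0],"spin": 0},{"translation": [0.004,0,0],"spin": 0},{"translation": [0.004,0,0],"spin": 0},{"translation": [0.004,0,0],"spin": 0}]'

```text
time: 5.8
tool_pos: [0.4664, -0.0954, 0.0243]
tcp_rot: [-2.52, -1.876, -0.0]
wrist_force: [-0.3, 0.2, 0.8]
width: 0.648
```

Emit:
play_rows --series '[{"translation": [0.004,0,0],"spin": 0},{"translation": [0.004,0,0],"spin": 0},{"translation": [0.004,0,0],"spin": 0},{"translation": [0.004,0,-0.0005],"spin": 0},{"translation": [0.004,0,-0.0005],"spin": 0}]'

```text
time: 6.3
tool_pos: [0.4721, -0.0764, 0.0254]
tcp_rot: [2.52, 1.876, -0.0]
wrist_force: [-0.3, -0.6, -0.1]
width: 0.645
```

Emit:
play_rows --series '[{"translation": [0.004,0,-0.0006],"spin": 0},{"translation": [0.004,0,-0.0006],"spin": 0},{"translation": [0.004,0,-0.0006],"spin": 0},{"translation": [0.004,0,-0.0006],"spin": 0},{"translation": [0.004,0,-0.0006],"spin": 0}]'

```text
time: 6.8
tool_pos: [0.4779, -0.0571, 0.0284]
tcp_rot: [2.52, 1.876, -0.0]
wrist_force: [-1.1, -1.0, 0.6]
width: 0.652
```

```bash
python3 - <<'E'
from h import *
rep(); cv2.imwrite('pics/w4.png',bot.read_camera('wrist'))
E
```

```text
t 6.8 tcp [ 0.4779 -0.0571  0.0284] toolz [ 0. -0. -1.] spin units to align -0.03 F [-1.1 -1.   0.6] w 0.6520472427885488
tcp in ramp x, y(rel slope0) 0.0008 -0.0193
```

View pics/w4.png

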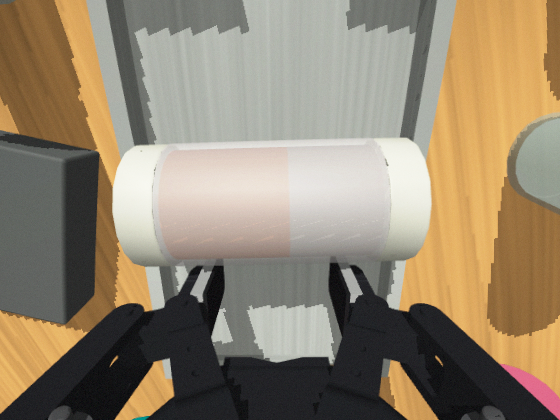

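The tube stays against both fingers and nearly square on the slope, spanning columns 115–430 with its rear edge at row 262. I'll keep pushing.

Emit:
play_rows --series '[{"translation": [0.004,0,-0.0006],"spin": 0},{"translation": [0.004,0,-0.0006],"spin": 0},{"translation": [0.004,0,-0.0006],"spin": 0},{"translation": [0.004,0,-0.0005],"spin": 0},{"translation": [0.004,0,-0.0005],"spin": 0}]'

```text
time: 7.35
tool_pos: [0.4837, -0.0379, 0.0311]
tcp_rot: [2.52, 1.876, 0.0]
wrist_force: [-0.3, -1.9, 0.7]
width: 0.651
```

Emit:
play_rows --series '[{"translation": [0.004,0,-0.0006],"spin": 0},{"translation": [0.004,0,-0.0006],"spin": 0},{"translation": [0.004,0,-0.0006],"spin": 0},{"translation": [0.004,0,-0.0005],"spin": 0},{"translation": [0.004,0,-0.0005],"spin": 0}]'

```text
time: 7.85
tool_pos: [0.4894, -0.0188, 0.034]
tcp_rot: [2.52, 1.876, 0.0]
wrist_force: [0.0, -0.7, 0.1]
width: 0.65
```

Emit:
play_rows --series '[{"translation": [0.004,0,-0.0006],"spin": 0},{"translation": [0.004,0,-0.0006],"spin": 0},{"translation": [0.004,0,-0.0006],"spin": 0},{"translation": [0.004,0,-0.0005],"spin": 0},{"translation": [0.004,0,-0.0005],"spin": 0}]'

```text
time: 8.35
tool_pos: [0.4951, 0.0004, 0.0367]
tcp_rot: [-2.52, -1.876, 0.0]
wrist_force: [-0.0, -1.4, 0.7]
width: 0.652
```

Emit:
play_rows --series '[{"translation": [0.004,0,-0.0006],"spin": 0},{"translation": [0.004,0,-0.0006],"spin": 0},{"translation": [0.004,0,-0.0006],"spin": 0},{"translation": [0.004,0,-0.0005],"spin": 0},{"translation": [0.004,0,-0.0005],"spin": 0}]'

```text
time: 8.85
tool_pos: [0.5008, 0.0196, 0.0395]
tcp_rot: [-2.52, -1.876, 0.0]
wrist_force: [-0.7, -1.5, 1.2]
width: 0.65
```

```bash
python3 - <<'E'
from h import *
rep(); cv2.imwrite('pics/w5.png',bot.read_camera('wrist'))
E
```

```text
t 8.85 tcp [0.5008 0.0196 0.0395] toolz [-0. -0. -1.] spin units to align -0.03 F [-0.7 -1.5  1.2] w 0.6497789605259909
tcp in ramp x, y(rel slope0) 0.0011 0.0607
```

View pics/w5.png

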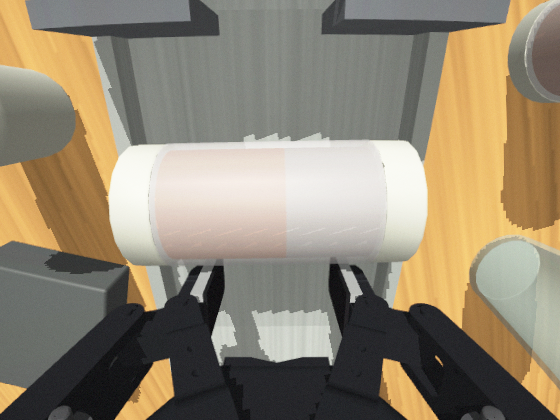

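The tube is about midway up (y ≈ 0.10), centred at column 268 with the stop gap at column 270, and square. Final stretch, slowing near the stop.

Emit:
play_rows --series '[{"translation": [0.004,0,-0.0006],"spin": 0},{"translation": [0.004,0,-0.0006],"spin": 0},{"translation": [0.004,0,-0.0006],"spin": 0},{"translation": [0.004,0,-0.0005],"spin": 0},{"translation": [0.004,0,-0.0005],"spin": 0}]'

```text
time: 9.4
tool_pos: [0.5066, 0.0387, 0.0423]
tcp_rot: [-2.52, -1.876, 0.0]
wrist_force: [0.1, -1.1, 1.3]
width: 0.652
```

Emit:
play_rows --series '[{"translation": [0.004,0,-0.0006],"spin": 0},{"translation": [0.004,0,-0.0006],"spin": 0},{"translation": [0.003,0,-0.0004],"spin": 0},{"translation": [0.003,0,-0.0004],"spin": 0},{"translation": [0.003,0,-0.0004],"spin": 0}]'

```text
time: 9.9
tool_pos: [0.5114, 0.0549, 0.0447]
tcp_rot: [-2.52, -1.876, 0.0]
wrist_force: [-0.8, -1.8, 1.5]
width: 0.644
```

Emit:
play_rows --series '[{"translation": [0.002,0,-0.0003],"spin": 0},{"translation": [0.002,0,-0.0003],"spin": 0},{"translation": [0.001,0,-0.0001],"spin": 0},{"translation": [0.001,0,-0.0001],"spin": 0}]'

```text
time: 10.3
tool_pos: [0.513, 0.0602, 0.0455]
tcp_rot: [2.519, 1.876, -0.001]
wrist_force: [-0.6, -5.4, 2.1]
width: 0.655
```

```bash
python3 - <<'E'
from h import *
rep(); cv2.imwrite('pics/w6.png',bot.read_camera('wrist'))
E
```

```text
t 10.3 tcp [0.513  0.0602 0.0455] toolz [-0.    -0.001 -1.   ] spin units to align -0.03 F [-0.6 -5.4  2.1] w 0.6552625516233526
tcp in ramp x, y(rel slope0) 0.0012 0.1031
```

View pics/w6.png

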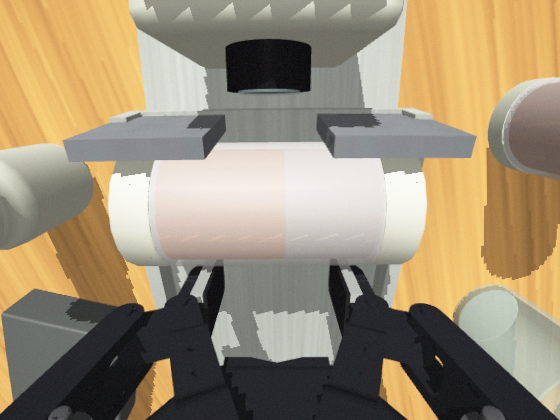

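Force has risen to 5.4 N, so the tube has met the stop. I'll press on in small steps to seat it squarely.

Emit:
play_rows --series '[{"translation": [0.0005,0,0],"spin": 0},{"translation": [0.0005,0,0],"spin": 0},{"translation": [0,0,0],"spin": 0}]'

```text
time: 10.65
tool_pos: [0.513, 0.0603, 0.0454]
tcp_rot: [2.518, 1.876, -0.003]
wrist_force: [-1.4, -7.2, 2.7]
width: 0.647
```

```bash
python3 -c "
from h import *
rep()"
```

```text
t 10.65 tcp [0.513  0.0603 0.0454] toolz [-0.001 -0.002 -1.   ] spin units to align -0.02 F [-1.4 -7.2  2.7] w 0.647223536424143
tcp in ramp x, y(rel slope0) 0.0012 0.1032
```

Emit:
play_rows --series '[{"translation": [0.0005,0,0],"spin": 0},{"translation": [0.0005,0,0],"spin": 0},{"translation": [0,0,0],"spin": 0},{"translation": [0,0,0],"spin": 0},{"translation": [0,0,0],"spin": 0}]'

```text
time: 11.15
tool_pos: [0.513, 0.0604, 0.0454]
tcp_rot: [2.517, 1.877, -0.005]
wrist_force: [-2.0, -9.7, 3.4]
width: 0.65
```

```bash
python3 - <<'E'
from h import *
rep(); P=np.load('p.npy'); w=bot.read_camera('wrist'); C=cal('side'); im=bot.read_camera('side')
cv2.imwrite('pics/f.png',np.hstack([cv2.resize(w[90:300,80:460],(460,254)),cv2.resize(im[180:307,195:365],(340,254),interpolation=cv2.INTER_CUBIC)]))
E
```

```text
t 11.15 tcp [0.513  0.0604 0.0454] toolz [-0.002 -0.003 -1.   ] spin units to align -0.02 F [-2.  -9.7  3.4] w 0.6504030177757452
tcp in ramp x, y(rel slope0) 0.0011 0.1033
```

View pics/f.png

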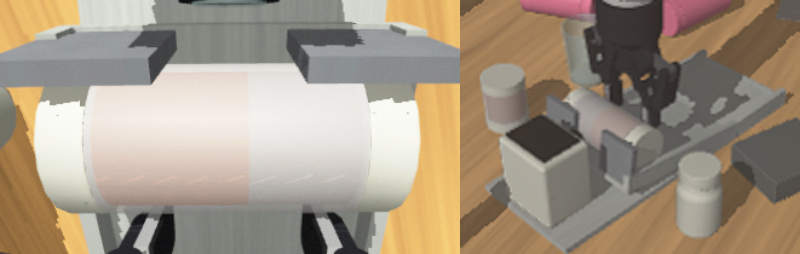

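The tube is square against both plates, near mid-gap, under a steady push of about 10 N. Bystanders look where they were. Handing in.

```bash
python3 -c "
from h import *
rep(); print(bot.finish_job())"
```

```text
t 11.25 tcp [0.513  0.0604 0.0454] toolz [-0.002 -0.003 -1.   ] spin units to align -0.02 F [-2.5 -9.7  3.2] w 0.646699412384868
tcp in ramp x, y(rel slope0) 0.0011 0.1033
the job is handed in; nothing more can be done
None
```

I pushed the clear tube up the ramp with both half-open fingers behind it, at about 40 mm/s and slower near the stop. I handed the job in after 11 s of robot time, with the fingers still pressing; the hand-in gave no verdict.

**Last checks**
- **Contact:** the tool stopped moving (within 0.1 mm) while the wrist force rose from about 5 to 10 N. That points to the tube being seated on the stop and pressed well under the 40 N limit.
- **Position:** the last pictures show the tube square to both plates and a few millimetres at most from the middle of the gap.
- **Bystanders:** none looked moved in the final views, which do not show all of them.

**Disagreements and limits**
- **Ramp position:** my fit of the ramp and a close wrist view differed by about 4–6 mm at the foot of the slope. I did not refine it, because touching the stop sets the final position.
- **Contact during the climb:** forces of 1–2 N were close to sensor noise. I confirmed the fingers were on the tube mainly from the wrist pictures.
- **Resting position:** I judged it by picture and force and did not measure the tube's centre at the stop.

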